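# Test a paint marker on a fresh tile of the swatch board

## Robot

A 6-joint arm with a two-finger parallel gripper is mounted at the origin on the work surface. World frame = base frame: x ahead of the robot, y to its left, z up, the work surface at z = 0. Lengths are in m, angles in degrees, forces in N, time in s.
With the tool pointing down it reaches from about 0.4 to 0.825 m from the base axis. Payload 7 kg.
Tool frame: the origin (TCP) lies at the very end of the fingers, on their centre line; the grasp point (between the pads) lies 19 mm behind it (r.grip_depth is the distance from the TCP to the grasp point, in m); z points along the fingers, y is the line along which they close (so a half turn about z gives the same grasp; the last joint's range is limited). The gripper opens to 88 mm and grips with 3 to 60 N. Pads are 19 mm wide; open, the fingers measure 130 mm over their backs; the gripper's body (78 mm by 193 mm) begins 47 mm behind the grasp point.
Start: joints at [83.543, 20.546, 0.682, 0, -70.136, -16.507], TCP at [0.263, 0.621, 0.227] pointing down, gripper open.
Joint ranges: [-176.03, 176.03], [-82.01, 121.73], [-58.28, 71.71], [-173.87, 95.51], [-174.79, -0.11], [-173.66, 173.66]. Speed limits (degrees/s): [136.94, 136.94, 172.46, 180, 180, 180].

## Interface

Orientations are given as [roll, pitch, yaw] about the fixed x, y, z axes, in that order (R = Rz(yaw) Ry(pitch) Rx(roll)).
In Python, from plant import r gives the robot as it stands.
- The arm moves only by the tool play_rows, never from a script. Its argument "rows" is a list that holds one entry, the list of rows, each a list of 5 numbers: the closure, from 0 (fully open) to 1 (shut), then the shift along the tool's x, y, z each as a share of 0.5 m, from -1 to 1, then the turn about the tool's z as a share of 1.5 rad, from -1 to 1. A call has exactly 8 rows; each row is the pose to reach, as a shift and turn from the pose commanded when the call began, along the tool's axes at that moment; what a row does not reach only later rows make up. A row lasts 1/12 s, in which the tool goes at most 41.7 mm and 7.16 degrees, less where a joint would pass 70% of its speed; a pose out of reach is approached as far as the arm can. A call with a number of a shift or a turn outside -1 to 1 is refused whole. A call with a gripper value outside its range is refused whole. The fingers move at their own pace and stop on an object; "squeeze" is the grip in N (left out, the last holds). Time passes only in rows, so rows that repeat a pose let the fingers close, or fill a call up. It gives the time, the measured TCP pose, the force, the opening and the grip force at its end, in the units of the state.
- r.get_state(): the state, without advancing time (a new reading comes with each control period).
- r.capture(name): name is "side" or "top"; returns the picture (420x560x3 uint8, red, green, blue); there is no depth.
- r.camera_info(name): a dict with "fovy" (degrees; the focal length in pixels is half the picture's height over the tangent of half this angle, whatever the lens; pixels are square), "cx", "cy" (the principal point, pixels), "pose" (4x4, takes a point from camera to world coordinates). Camera axes: x right, y down, z forward; pixel columns grow to the right and rows downward; lengths in m; the calibration is good to about 2 mm. A picture is of the moment at which its call begins. camera_info takes no time and is no camera call.
- r.close_job(): hands the job in; it is judged then, once.
The state is a dict: "time_s": time; "joints": joint angles; "qd": joint speeds; "joint_torque": joint torques, N m; "tcp_pos": TCP position; "eef_rot": TCP orientation; "contact_force": force on the tool from outside, world axes, zero at the start; "moment": the same for the moment, N m; "gripper_width": finger opening in m; "gripper_force": force on a finger pad.
Only numpy, scipy, OpenCV 4.12 (cv2) and the standard library are available. Lean on these libraries where they do the work, as an engineer would, in place of code of your own. Each camera call takes 0.05 s, during which the arm holds its last target. There are 200 camera calls.

## Task

Get a colour test of the thick paint marker going: lay the blank tile, ring side up, in the empty pocket of the swatch board, flat and fully down, and let go of it. Then pull the thick marker out of its stand, hold it upright with its nib on the ring in the middle of that tile and press gently so that the spring nib goes about half way in (never right in) to let the paint soak through, and finish while still holding it there. Leave the used tiles in their pockets, keep the marker off them and off the board itself, and leave the thin marker, jar, mug and paint tube where they are.

Things in the scene. Friction and masses are not known exactly. Their poses are not given: they have to be found in the camera images.
- board: fixed wooden swatch board, 124 x 216 x 15 mm (its x, y, z), with six milled pockets 42 mm square and 5 mm deep (2 mm of play round a tile), centres at x = -26 and +26, y = -68, 0 and +68 mm. Origin: centre of the underside. Tiles in it stand 30 mm apart along the board's y but only 14 mm along its x, so fingers fit beside a tile along y
- pocket0 (a point): centre of the floor of pocket 0 of the board (near row, right as the robot sees it); 10 mm above the table. One pocket is empty, which one differs each time
- pocket1 (a point): centre of the floor of pocket 1 of the board (near row, middle as the robot sees it); 10 mm above the table. One pocket is empty, which one differs each time
- pocket2 (a point): centre of the floor of pocket 2 of the board (near row, left as the robot sees it); 10 mm above the table. One pocket is empty, which one differs each time
- pocket3 (a point): centre of the floor of pocket 3 of the board (far row, right as the robot sees it); 10 mm above the table. One pocket is empty, which one differs each time
- pocket4 (a point): centre of the floor of pocket 4 of the board (far row, middle as the robot sees it); 10 mm above the table. One pocket is empty, which one differs each time
- pocket5 (a point): centre of the floor of pocket 5 of the board (far row, left as the robot sees it); 10 mm above the table. One pocket is empty, which one differs each time
- blank: the blank test tile: white ceramic, 38 x 38 x 12 mm, bare but for a thin dark ring 14 mm across with a dot at its centre on the upper face; lies flat and loose on the table to the robot's left of the board. Origin: centre of the underside, z up. Seated in a pocket its underside is 10 mm above the table and its top stands 7 mm above the board
- blank_mark (a point): centre of the ring on the upper face of the blank tile, 12 mm above its underside
- swatch0: a used test tile with a scribbled dark colour patch on it, 38 x 38 x 12 mm white ceramic, lying loose in some pocket of the board. Origin: centre of the underside
- swatch1: a used test tile with a scribbled dark colour patch on it, 38 x 38 x 12 mm white ceramic, lying loose in some pocket of the board. Origin: centre of the underside
- swatch2: a used test tile with a scribbled dark colour patch on it, 38 x 38 x 12 mm white ceramic, lying loose in some pocket of the board. Origin: centre of the underside
- swatch3: a used test tile with a scribbled dark colour patch on it, 38 x 38 x 12 mm white ceramic, lying loose in some pocket of the board. Origin: centre of the underside
- swatch4: a used test tile with a scribbled dark colour patch on it, 38 x 38 x 12 mm white ceramic, lying loose in some pocket of the board. Origin: centre of the underside
- stand: fixed wooden marker stand to the robot's right of the board, 168 x 60 x 60 mm, long along its x, with upright wells 27 mm wide, 28 mm deep (narrower nose hole below) at x = -53, 0 and +53 mm. The thick marker stands in one end well, the thin one in the other, the middle one is empty. Origin: centre of the underside
- marker: thick uncapped paint marker standing nib down in an end well of the stand, 140 mm long, about 55 to 80 g. Origin: tip of the unpressed nib; z runs up the barrel. From the tip: nib to 14 mm, grey nose 15 mm wide to 30, round barrel 24 mm wide (black to 64, white above) to 132, plug to 140. In the stand the tip is 2 mm above the table and 58 mm are sunk; it lifts straight up
- nib_tip (a point): the tip of the thick marker's nib (moves with the nib); flat, 6 mm across
- nib (a joint): how far the thick marker's spring nib is pushed in, in m: 0 free, 0.003 half way, 0.006 right in (stop). The spring pushes back with 1 N at the start of the stroke, 3.4 N half way and 5.8 N at the stop
- fineliner: the thin marker, to be left alone: same foot as the thick one, but the barrel above the black section is only 12 mm in diameter; 136 mm long, stands in the other end well of the stand. Origin at its tip end
- jar: pale, half-clear jar with a red screw lid, 62 mm across, 85 mm high, beyond the board on the left. Origin: centre of the underside
- mug: empty glass mug, 72 mm across, 90 mm high, beyond the board on the right. Origin: centre of the underside
- tube: paint tube lying on the table beyond the board, about 97 x 28 x 13 mm. Origin: under its middle
There are look-alikes about, which are no part of the job. What is shaped like the marker but orange or purple is not meant.

How it is judged:
By the outcome, as a careful person would: the job done as asked, in the order asked, and still so for the second after the job is handed in, while the arm keeps its last pose, push and grip.
It also fails if it takes over 50 s, if anything falls off the work surface, if the arm or the gripper's body presses on something with over 40 N, if the wrist force passes 120 N, or if a joint passes its speed limit or range.

## Working session

There is one attempt and no reset: what is moved stays moved. The work goes in short steps, Python scripts to look and compute and a tool call to move; the robot and the scene stay as the last step left them, time stands still between calls to the robot, and variables do not carry over. Pictures are saved under pics/ and viewed, at most 11 in all, crops included, and the job is handed in when it is done.

Besides the shell and the picture viewer there is one more tool, called as name(argument=value, ...) on one line, values as JSON. play_rows: Moves the arm, as the interface text tells. Its arguments: {"type":"object","properties":{"rows":{"type":"array","items":{"type":"array","items":{"type":"array","items":{"type":"number"}}}},"squeeze":{"type":"number"}},"required":["rows"]}

```bash
mkdir -p pics; ls; python3 - <<'E'
from plant import r
import cv2,numpy as np
np.set_printoptions(precision=4,suppress=True)
for n in("side","top"):
    i=r.camera_info(n);print(n,i["fovy"],i["cx"],i["cy"]);print(np.array(i["pose"]))
    cv2.imwrite(f"pics/{n}0.png",r.capture(n)[:,:,::-1])
s=r.get_state();print(s)
E
```

```text
pics
side 44.61388336697461 277.7711402589057 207.6737828065078
[[ 0.8528 -0.3875  0.3501  0.1548]
 [-0.5219 -0.6076  0.5987 -0.7571]
 [-0.0193 -0.6933 -0.7204  0.9307]
 [ 0.      0.      0.      1.    ]]
top 48.00980375775396 283.50342435663964 209.92085978115432
[[-0.0176 -0.9932  0.1152  0.4889]
 [-0.9995  0.0207  0.0251 -0.0237]
 [-0.0273 -0.1146 -0.993   1.0455]
 [ 0.      0.      0.      1.    ]]
{'time_s': 0.1, 'joints': array([ 83.5446,  20.5874,   0.6406,  -0.0171, -70.1361, -16.507 ]), 'qd': array([ 0.0527, -0.129 ,  0.1569,  0.0866, -0.0866, -0.133 ]), 'joint_torque': array([ -0.0016, -58.4163,  29.375 ,   7.0153,   0.0102,  -0.0001]), 'tcp_pos': array([0.2632, 0.6211, 0.2257]), 'eef_rot': array([179.9159,  -0.0081, -22.9683]), 'contact_force': array([-0.041 , -0.0413,  0.2252]), 'moment': array([ 0.0121,  0.03  , -0.0114]), 'gripper_force': 0.0, 'gripper_width': 0.08769334724631685}
```

View pics/top0.png

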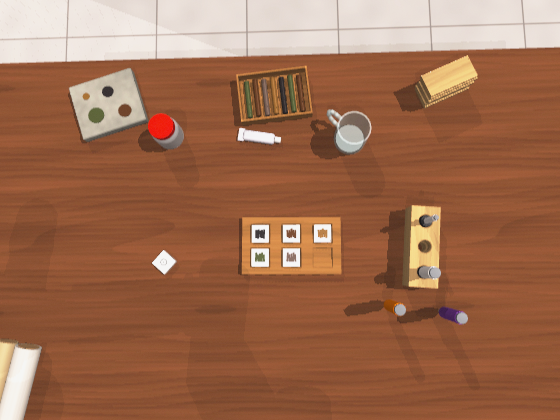

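View pics/side0.png

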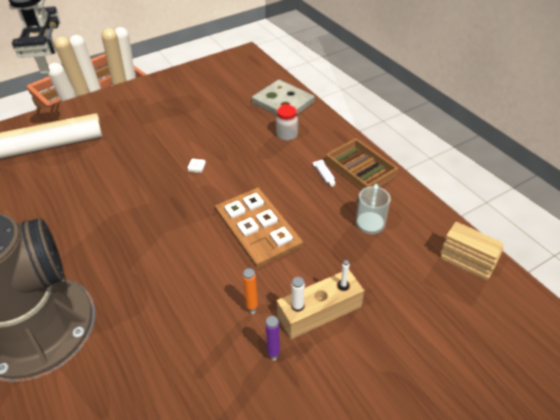

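Top view: the blank tile, turned about 45°, is at (164,262). The board spans (242–341, 218–275) and its empty pocket is near-right, pocket 0, at (322,258). The stand is at (422,247), with a white marker in the near well at about (430,272) and the thin one in the far well at (427,221).

Marker candidates in the top view:
- thick white in the near well (430,272)
- thin in the far well (427,221)
- orange upright (396,308)
- purple upright (455,316)

I choose the thick white one at (430,272) and will check it in a crop.

```bash
cat > h.py <<'E'
import numpy as np,cv2
from plant import r
np.set_printoptions(precision=4,suppress=True)
I={n:r.camera_info(n) for n in("side","top")}
def ray(n,u,v):
    i=I[n];f=210/np.tan(np.radians(i["fovy"]/2));P=np.array(i["pose"])
    d=P[:3,:3]@np.array([(u-i["cx"])/f,(v-i["cy"])/f,1]);return P[:3,3],d/np.linalg.norm(d)
def plane(n,uv,z):
    o,d=ray(n,*uv);return o+d*(z-o[2])/d[2]
def proj(n,p):
    i=I[n];f=210/np.tan(np.radians(i["fovy"]/2));P=np.array(i["pose"])
    c=P[:3,:3].T@(np.array(p)-P[:3,3]);return np.array([i["cx"]+f*c[0]/c[2],i["cy"]+f*c[1]/c[2]])
def tri(a,b):
    o1,d1=ray("top",*a);o2,d2=ray("side",*b)
    t=np.linalg.lstsq(np.c_[d1,-d2],o2-o1,rcond=None)[0]
    p,q=o1+t[0]*d1,o2+t[1]*d2;return (p+q)/2,np.linalg.norm(p-q)
def white(img,box,thr=150):
    x0,y0,x1,y1=box;c=img[y0:y1,x0:x1].astype(int)
    m=((c.min(2)>thr)&(c.max(2)-c.min(2)<60)).astype(np.uint8)
    out=[]
    for k in cv2.findContours(m,cv2.RETR_EXTERNAL,cv2.CHAIN_APPROX_NONE)[0]:
        if cv2.contourArea(k)<25: continue
        f=np.zeros_like(m);cv2.drawContours(f,[k],-1,1,-1);ys,xs=np.nonzero(f)
        out.append((np.array([xs.mean()+x0,ys.mean()+y0]),len(xs),cv2.minAreaRect(k)))
    return out
E
cat > m.py <<'E'
from h import *
t=cv2.imread("pics/top0.png")[:,:,::-1];s=cv2.imread("pics/side0.png")[:,:,::-1]
for n,im,b in(("top",t,(145,245,185,280)),("side",s,(180,150,215,180)),("top",t,(240,215,345,278)),("side",s,(215,188,300,262)),("top",t,(400,200,445,290)),("side",s,(285,260,365,320))):
    print(n,b)
    for c,a,q in white(im,b): print(c,a,np.array(q[1]),q[2])
a=cv2.resize(t[205:330,230:480],None,fx=3,fy=3,interpolation=cv2.INTER_CUBIC)[:,:,::-1]
b=cv2.resize(s[180:330,205:375],None,fx=3,fy=3,interpolation=cv2.INTER_CUBIC)[:,:,::-1]
cv2.imwrite("pics/ct.png",a);cv2.imwrite("pics/cs.png",b)
E
python3 m.py
```

```text
top (145, 245, 185, 280)
[163.5931 261.6814] 317 [17.4674 17.9877] 41.987213134765625
side (180, 150, 215, 180)
[196.1852 164.8307] 189 [12. 17.] 90.0
top (240, 215, 345, 278)
[291. 257.] 323 [18. 16.] 90.0
[259.5251 257.0265] 339 [18. 17.] 90.0
[260.  233.5] 306 [17. 16.] 90.0
[322.0248 233.028 ] 322 [18. 16.] 90.0
[291.0583 233.4078] 309 [18. 16.] 90.0
side (215, 188, 300, 262)
[280.928  235.9015] 264 [15.6525 18.3358] 63.43495178222656
[247.755 226.245] 249 [15.2053 17.4413] 63.43495178222656
[266.5702 217.8347] 242 [15.2053 17.4413] 63.43495178222656
[234.7696 208.8043] 230 [14.4179 17.3624] 66.03750610351562
[253.2455 200.9196] 224 [14.3108 16.9941] 63.43495178222656
top (400, 200, 445, 290)
[434.2542 271.9153] 118 [12.6 11.8] 36.869895935058594
side (285, 260, 365, 320)
[298.1368 293.1987] 307 [30. 12.] 90.0
[344.7563 273.5714] 119 [ 5.4575 24.1868] 7.125016689300537
```

View pics/ct.png

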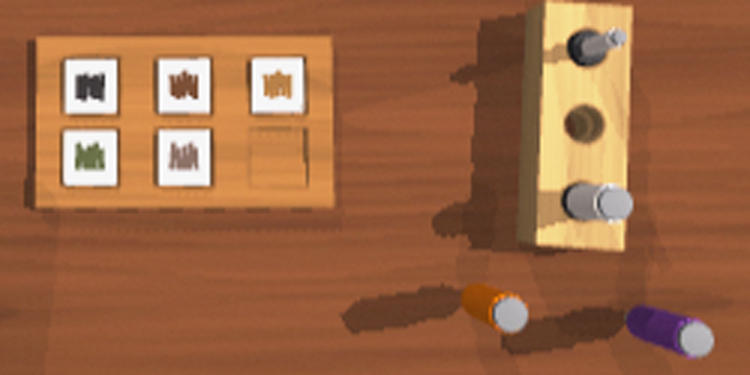

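View pics/cs.png

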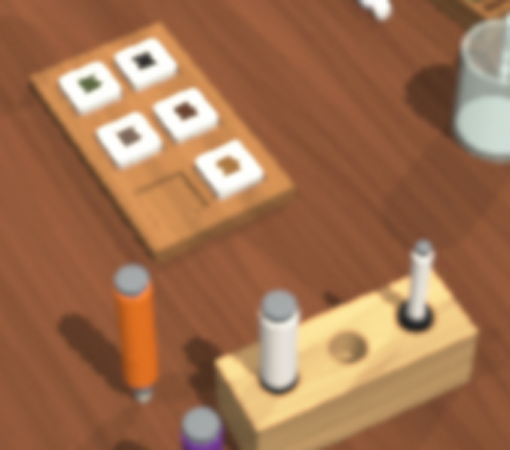

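The crops confirm it: the thick white-barrelled marker is in the near well (plug at top px ≈(434,272), side px ≈(298,281)) with the fineliner in the far well. Pocket 0 is empty, and the orange and purple markers stand free in front.

```bash
cat > m2.py <<'E'
from h import *
t=cv2.imread("pics/top0.png")[:,:,::-1];s=cv2.imread("pics/side0.png")[:,:,::-1]
S=white(s,(215,188,300,262));T=white(t,(240,215,345,278))
# blank
b=white(t,(145,245,185,280))[0];bs=white(s,(180,150,215,180))[0]
print("blank tri",tri(b[0],bs[0]),"plane",plane("top",b[0],.012),"side pl",plane("side",bs[0],.009))
box=cv2.boxPoints(b[2])+[145,245];w=np.array([plane("top",p,.012) for p in box]);e=w[1]-w[0];print("yaw",np.degrees(np.arctan2(e[1],e[0])),[np.linalg.norm(w[i]-w[i-1]) for i in range(4)])
# tiles -> board
loc={5:(26,68),4:(26,0),3:(26,-68),2:(-26,68),1:(-26,0),0:(-26,-68)}
W=[];L=[]
for c,a,q in T:
    k=min(loc,key=lambda k:np.hypot(c[0]-(291-loc[k][1]*.46),c[1]-(245.2-loc[k][0]*.46)))
    p=plane("top",c,.0215);d=min(S,key=lambda x:tri(c,x[0])[1] + 10*abs(tri(c,x[0])[0][2]-.02));g=tri(c,d[0])
    print(k,c,p,"tri",*g);W.append(p[:2]);L.append(np.array(loc[k])/1e3)
W=np.array(W);L=np.array(L);lc=L.mean(0);wc=W.mean(0)
H=(L-lc).T@(W-wc);U,_,V=np.linalg.svd(H);R=V.T@U.T
print("board yaw",np.degrees(np.arctan2(R[1,0],R[0,0])),"origin",wc-R@lc,"pocket0",wc+R@(np.array([-.026,-.068])-lc));print((W-(wc+(L-lc)@R.T))*1e3)
# board outline
hsv=cv2.cvtColor(t,cv2.COLOR_RGB2HSV);x0,y0=235,210
c=t[210:285,235:350];m=((c.astype(int)[:,:,0]>140)).astype(np.uint8)
m=cv2.morphologyEx(m,cv2.MORPH_CLOSE,np.ones((5,5)));k=max(cv2.findContours(m,0,1)[0],key=cv2.contourArea);q=cv2.minAreaRect(k);print("outline",q)
qq=cv2.boxPoints(q)+[235,210];ww=np.array([plane("top",p,.015) for p in qq]);print(ww.mean(0),[np.linalg.norm(ww[i]-ww[i-1]) for i in range(4)],ww)
# plugs: grey
for n,im,bx in(("top",t,(424,262,445,285)),("side",s,(288,274,310,292))):
    x0,y0,x1,y1=bx;c=im[y0:y1,x0:x1].astype(int);print(n);print(c.mean(2).astype(int))
p=tri((434.3,272.3),(298.3,281));print("plug",p,plane("top",(434.3,272.3),.142),plane("side",(298.3,281),.142))
E
python3 m2.py
```

```text
blank tri (array([0.5   , 0.2689, 0.0077]), np.float64(8.676991659271133e-05)) plane [0.4999 0.2677 0.012 ] side pl [0.4995 0.2674 0.009 ]
yaw -42.37475253990769 [np.float64(0.03890466835157061), np.float64(0.03897041458129402), np.float64(0.03900291627606692), np.float64(0.038831422701650554)]
1 [291. 257.] [ 0.5049 -0.0122  0.0215] tri [ 0.5053 -0.0123  0.0179] 0.0005730650659526629
2 [259.5251 257.0265] [0.5061 0.0559 0.0215] tri [0.5065 0.0561 0.0174] 0.000638405862343671
5 [260.  233.5] [0.5571 0.0543 0.0215] tri [0.5578 0.0543 0.0188] 0.0012170213780302772
3 [322.0248 233.028 ] [ 0.5555 -0.0805  0.0215] tri [ 0.5561 -0.0809  0.018 ] 0.0008968807019351208
4 [291.0583 233.4078] [ 0.556  -0.0133  0.0215] tri [ 0.5566 -0.0135  0.0188] 0.0011081470701407904
board yaw -0.9580443683796407 origin [ 0.5305 -0.0127] pocket0 [ 0.5034 -0.0802]
[[ 0.4533  0.0391]
 [ 0.4899  0.173 ]
 [-0.5496 -0.5947]
 [ 0.1315  0.5938]
 [-0.5251 -0.2112]]
outline ((57.0, 37.0), (74.0, 114.0), 90.0)
[ 0.5274 -0.0143  0.015 ] [np.float64(0.1614739135320717), np.float64(0.2507205259994849), np.float64(0.160418
[... 3316 characters left out ...]
111 123 140]
 [ 97 100 110 135 162 170 160 144 139 140 143 149 166 193 218 220 186 143
  131 143 163 181]
 [ 96  99 107 131 164 189 194 184 174 170 176 187 209 229 234 223 189 164
  169 183 196 204]
 [ 96  97 105 125 154 184 205 214 215 217 224 228 232 235 233 220 201 192
  198 205 209 212]
 [ 96  96 103 122 147 171 193 210 216 222 229 232 232 229 226 218 211 208
  209 211 212 212]
 [ 96  96 103 122 145 166 183 197 207 216 222 226 226 225 222 218 215 212
  212 212 212 212]
 [ 97  97 102 120 144 164 180 194 205 214 220 223 224 224 221 219 216 213
  212 211 211 211]]
plug (array([ 0.4705, -0.2839,  0.1403]), np.float64(0.0022213639194200506)) [ 0.4695 -0.2829  0.142 ] [ 0.4708 -0.2853  0.142 ]
```

```bash
cat > go.py <<'E'
import sys;from plant import r;import numpy as np
from scipy.spatial.transform import Rotation as Ro
a=[float(v) for v in sys.argv[1:]]
s=r.get_state();R=Ro.from_euler("xyz",s["eef_rot"],degrees=True).as_matrix()
y=np.radians(a[3]-s["eef_rot"][2]);y=(y+np.pi)%(2*np.pi)-np.pi
print("shares",np.round(R.T@(np.array(a[:3])-s["tcp_pos"])/.5,4),"turn",round(-y/1.5,4),"at",np.round(s["tcp_pos"],4),np.round(s["eef_rot"],2),"F",np.round(s["contact_force"],2),"w",round(s["gripper_width"],4),s["gripper_force"],s["time_s"])
E
python3 go.py 0.4998 0.268 0.10 -42.4
python3 - <<'E'
from h import *
print(plane("top",(435.4,272.5),.142),plane("side",(297.8,281),.142),tri((435.4,272.5),(297.8,281)),"pocket0",plane("top",(322.3,257),.015))
t=cv2.imread("pics/top0.png")
# others: plugs in crop coords
for n,u in(("orange",(510,314)),("purple",(697,339)),("fine",(620,36))): print(n,plane("top",(230+u[0]/3,205+u[1]/3),.14))
# stand top corners (crop)
for u in((546,3),(633,6),(533,241),(625,250)): print(plane("top",(230+u[0]/3,205+u[1]/3),.06))
# board top corners
for u in((37,37),(333,37),(333,206),(36,206)): print(plane("top",(230+u[0]/3,205+u[1]/3),.015))
E
```

```text
shares [0.7112 0.4652 0.2522] turn 0.2261 at [0.2632 0.6211 0.2257] [ 1.7992e+02 -1.0000e-02 -2.2970e+01] F [-0.04 -0.04  0.23] w 0.0877 0.0 0.1
[ 0.4691 -0.2849  0.142 ] [ 0.47   -0.2848  0.142 ] (array([ 0.4695, -0.285 ,  0.1425]), np.float64(0.0007907283785774617)) pocket0 [ 0.5038 -0.08    0.015 ]
orange [ 0.4011 -0.216   0.14  ]
purple [ 0.3841 -0.3308  0.14  ]
fine [ 0.5742 -0.2936  0.14  ]
[ 0.6059 -0.2676  0.06  ]
[ 0.6025 -0.3276  0.06  ]
[ 0.4422 -0.2508  0.06  ]
[ 0.4351 -0.3129  0.06  ]
[0.5939 0.0933 0.015 ]
[ 0.5895 -0.1232  0.015 ]
[ 0.4673 -0.1194  0.015 ]
[0.4709 0.095  0.015 ]
```

play_rows(rows=[[[0, 0.71, 0.465, 0.25, 0.226], [0, 0.71, 0.465, 0.25, 0.226], [0, 0.71, 0.465, 0.25, 0.226], [0, 0.71, 0.465, 0.25, 0.226], [0, 0.71, 0.465, 0.25, 0.226], [0, 0.71, 0.465, 0.25, 0.226], [0, 0.71, 0.465, 0.25, 0.226], [0, 0.71, 0.465, 0.25, 0.226]]], squeeze=15)

```text
time_s: 0.77
tcp_pos: [0.4418, 0.354, 0.1318]
eef_rot: [180.0, 0.0, -42.4]
contact_force: [1.1, 0.5, 0.0]
gripper_width: 0.0879
gripper_force: 0.0
```

```bash
python3 go.py 0.4998 0.268 0.06 -42.4
```

```text
shares [0.2016 0.0488 0.1435] turn 0.0004 at [0.4418 0.354  0.1318] [179.99   0.   -42.37] F [1.12 0.52 0.04] w 0.0879 0.0 0.7667
```

play_rows(rows=[[[0, 0.19, 0.048, 0.14, 0], [0, 0.19, 0.048, 0.14, 0], [0, 0.19, 0.048, 0.14, 0], [0, 0.19, 0.048, 0.14, 0], [0, 0.19, 0.048, 0.14, 0], [0, 0.19, 0.048, 0.14, 0], [0, 0.19, 0.048, 0.14, 0], [0, 0.19, 0.048, 0.14, 0]]])

```text
time_s: 1.43
tcp_pos: [0.4953, 0.2754, 0.0633]
eef_rot: [-179.9, -0.0, -42.3]
contact_force: [-0.9, 0.2, 0.7]
gripper_width: 0.0878
gripper_force: 0.0
```

```bash
python3 go.py 0.4998 0.268 0.007 -42.4
```

```text
shares [0.0166 0.0051 0.1125] turn 0.0011 at [0.4953 0.2754 0.0633] [-179.9   -0.   -42.3] F [-0.91  0.19  0.65] w 0.0878 0.0 1.4333
```

play_rows(rows=[[[0, 0.0166, 0.005, 0.05, 0], [0, 0.0166, 0.005, 0.08, 0], [0, 0.0166, 0.005, 0.1, 0], [0, 0.0166, 0.005, 0.11, 0], [0, 0.0166, 0.005, 0.112, 0], [0, 0.0166, 0.005, 0.112, 0], [0, 0.0166, 0.005, 0.112, 0], [0, 0.0166, 0.005, 0.112, 0]]])

```text
time_s: 2.1
tcp_pos: [0.5002, 0.2672, 0.0073]
eef_rot: [-179.9, -0.0, -42.4]
contact_force: [0.7, 0.4, -0.4]
gripper_width: 0.0877
gripper_force: 0.0
```

```bash
python3 go.py 0.4998 0.268 0.007 -42.4; python3 - <<'E'
from h import *
a=r.capture("top")[235:290,130:200];b=r.capture("side")[140:190,160:230]
f=lambda c:cv2.resize(c[:50,:,::-1],None,fx=5.6,fy=5.6,interpolation=cv2.INTER_CUBIC)
cv2.imwrite("pics/grasp.png",np.hstack([f(a),f(b)]))
E
```

```text
shares [-0.0015 -0.0006  0.0005] turn 0.0004 at [0.5002 0.2672 0.0073] [-1.7991e+02 -1.0000e-02 -4.2360e+01] F [ 0.69  0.38 -0.36] w 0.0877 0.0 2.1
```

View pics/grasp.png

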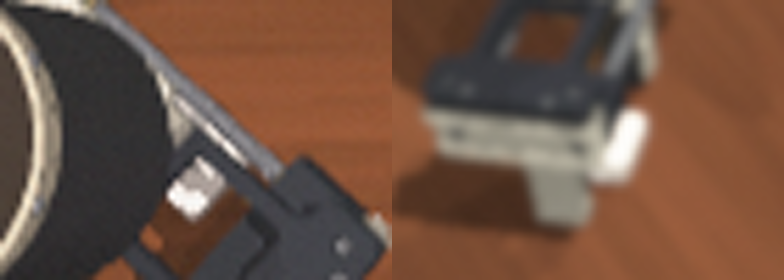

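The arm hides most of the tile: a white part shows between the fingers at crop (195,190), and its edge in the side view at (620,150). Pose matches the measurement, so I close.

play_rows(rows=[[[1, -0.001, 0, 0, 0], [1, -0.001, 0, 0, 0], [1, -0.001, 0, 0, 0], [1, -0.001, 0, 0, 0], [1, -0.001, 0, 0, 0], [1, -0.001, 0, 0, 0], [1, -0.001, 0, 0, 0], [1, -0.001, 0, 0, 0]]], squeeze=15)

```text
time_s: 2.87
tcp_pos: [0.4994, 0.2669, 0.0063]
eef_rot: [180.0, -0.0, -42.4]
contact_force: [0.3, 0.1, 0.3]
gripper_width: 0.0401
gripper_force: 0.1
```

play_rows(rows=[[[1, 0, 0, -0.02, 0], [1, 0, 0, -0.06, 0], [1, 0, 0, -0.1, 0], [1, 0, 0, -0.14, 0], [1, 0, 0, -0.18, 0], [1, 0, 0, -0.2, 0], [1, 0, 0, -0.2, 0], [1, 0, 0, -0.2, 0]]])

```text
time_s: 3.53
tcp_pos: [0.4994, 0.267, 0.1067]
eef_rot: [-179.9, 0.0, -42.4]
contact_force: [-0.3, -0.2, -1.3]
gripper_width: 0.0379
gripper_force: 15.0
```

```bash
python3 go.py 0.5035 -0.0802 0.10 -1.0
```

```text
shares [0.4744 0.5073 0.0127] turn -0.4817 at [0.4994 0.267  0.1067] [-1.7993e+02  1.0000e-02 -4.2400e+01] F [-0.25 -0.21 -1.29] w 0.0379 14.999003112316132 3.5333
```

play_rows(rows=[[[1, 0.06, 0.063, 0, -0.06], [1, 0.12, 0.127, 0, -0.12], [1, 0.18, 0.19, 0, -0.18], [1, 0.24, 0.254, 0, -0.24], [1, 0.3, 0.317, 0, -0.3], [1, 0.36, 0.38, 0, -0.36], [1, 0.42, 0.444, 0, -0.42], [1, 0.44, 0.476, 0, -0.45]]])

```text
time_s: 4.2
tcp_pos: [0.5003, -0.0598, 0.105]
eef_rot: [180.0, 0.1, -3.5]
contact_force: [0.9, 0.6, -0.5]
gripper_width: 0.0374
gripper_force: 15.0
```

```bash
python3 go.py 0.5035 -0.0802 0.07 -1.0
```

```text
shares [0.0089 0.0403 0.07  ] turn -0.0286 at [ 0.5003 -0.0598  0.105 ] [ 1.7996e+02  1.3000e-01 -3.4600e+00] F [ 0.9   0.57 -0.48] w 0.0374 14.999563246965408 4.2
```

play_rows(rows=[[[1, 0.0089, 0.02, 0.03, -0.0286], [1, 0.0089, 0.04, 0.06, -0.0286], [1, 0.0089, 0.04, 0.07, -0.0286], [1, 0.0089, 0.04, 0.07, -0.0286], [1, 0.0089, 0.04, 0.07, -0.0286], [1, 0.0089, 0.04, 0.07, -0.0286], [1, 0.0089, 0.04, 0.07, -0.0286], [1, 0.0089, 0.04, 0.07, -0.0286]]])

```text
time_s: 4.87
tcp_pos: [0.505, -0.0767, 0.072]
eef_rot: [-180.0, -0.1, -1.2]
contact_force: [0.3, 0.7, -1.3]
gripper_width: 0.0375
gripper_force: 15.0
```

```bash
python3 go.py 0.5035 -0.0802 0.07 -1.0; python3 - <<'E'
from h import *
t=r.capture("top");s=r.capture("side");cv2.imwrite("pics/top1.png",t[:,:,::-1]);cv2.imwrite("pics/side1.png",s[:,:,::-1])
f=lambda c:cv2.resize(c[:,:,::-1],None,fx=5,fy=5,interpolation=cv2.INTER_CUBIC)
cv2.imwrite("pics/hold.png",np.hstack([f(t[205:305,285:360]),f(s[180:280,220:300])]))
for z in(.07,.064,.052):print(proj("top",(.5035,-.0802,z)),proj("side",(.5035,-.0802,z)))
E
```

```text
shares [-0.0029  0.007   0.004 ] turn -0.0023 at [ 0.505  -0.0767  0.072 ] [-1.7999e+02 -6.0000e-02 -1.1900e+00] F [ 0.25  0.7  -1.33] w 0.0375 14.998897165060043 4.8667
[323.8368 256.7376] [260.2644 230.13  ]
[323.6696 256.7842] [260.3816 231.8944]
[323.3412 256.8757] [260.6133 235.3838]
```

View pics/hold.png

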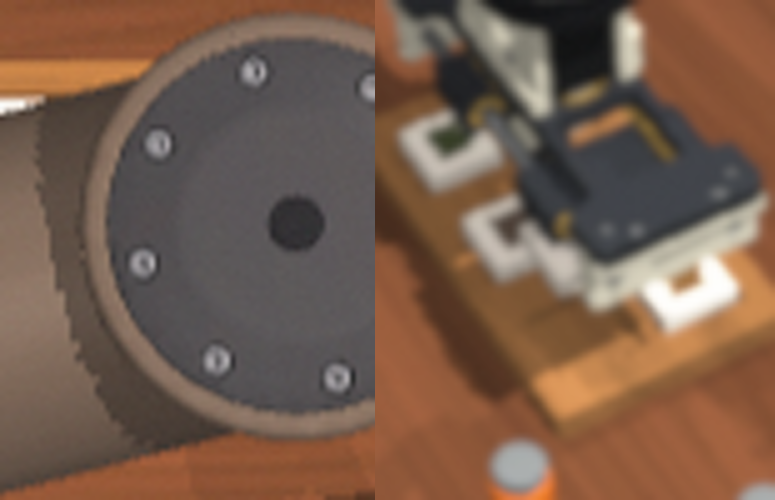

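The side view shows the gripper over the board with the tile hidden by the bracket; only a grey finger tip shows at (550,260). The held tile's height is unsure, because the fingers were still closing as I lifted. I'll turn the tool 60° so the side camera sees it.

play_rows(rows=[[[1, 0, 0, 0, -0.07], [1, 0, 0, 0, -0.15], [1, 0, 0, 0, -0.23], [1, 0, 0, 0, -0.31], [1, 0, 0, 0, -0.39], [1, 0, 0, 0, -0.47], [1, 0, 0, 0, -0.55], [1, 0, 0, 0, -0.6]]])

```text
time_s: 5.63
tcp_pos: [0.5047, -0.0772, 0.0717]
eef_rot: [180.0, -0.0, 50.7]
contact_force: [-0.4, 0.5, 0.2]
gripper_width: 0.0378
gripper_force: 15.0
```

```bash
python3 go.py 0.5035 -0.0802 0.07 -1.0; python3 - <<'E'
from h import *
s=r.capture("side");cv2.imwrite("pics/side2.png",s[:,:,::-1])
f=lambda c:cv2.resize(c[:,:,::-1],None,fx=7,fy=7,interpolation=cv2.INTER_CUBIC)
cv2.imwrite("pics/hold2.png",f(s[195:275,210:310]))
p=r.get_state()["tcp_pos"];print(proj("side",p),proj("side",p-[0,0,.006]),proj("side",p+[0,0,.006]))
E
```

```text
shares [-0.0062  0.002   0.0034] turn 0.6016 at [ 0.5047 -0.0772  0.0717] [ 1.7998e+02 -3.0000e-02  5.0710e+01] F [-0.35  0.47  0.17] w 0.0378 14.997507780790329 5.6333
[260.0075 228.5803] [260.1256 230.3489] [259.8886 226.7982]
```

View pics/hold2.png

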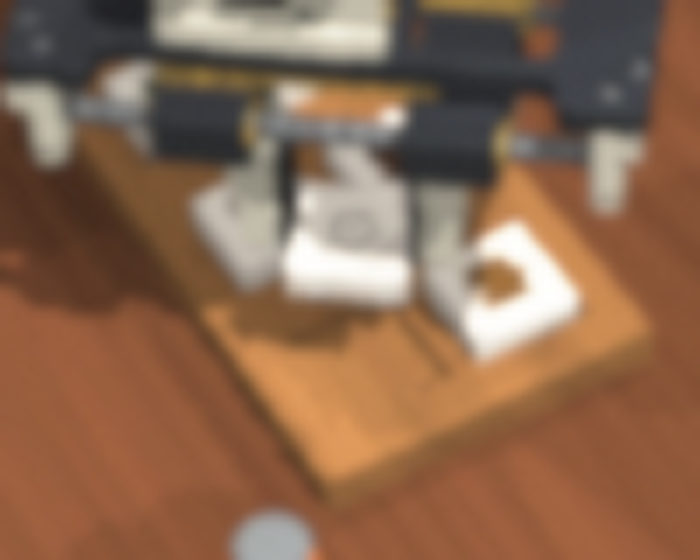

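The tile is held level, ring up at about (355,230) in the crop, centred between the fingers. I'll compare its camera position with the TCP.

```bash
python3 - <<'E'
from h import *
s=cv2.imread("pics/side2.png")[:,:,::-1];g=s.astype(int).mean(2)
x0,y0=250,218;print(g[y0:242,x0:273].astype(int))
for z in(.0775,.0745):print(plane("side",(260.7,227.9),z))
E
python3 go.py 0.5032 -0.0790 0.07 -1.0
```

```text
[[ 51  45  62  79  84  89 106 131 157 176 185 183 166 136 100  68  51  45
   45  45  45  46  45]
 [ 51  49  70  87  92  90  98 116 140 163 179 186 181 164 131  93  67  56
   49  47  49  48  48]
 [ 55  57  89 115 122 118 114 121 137 155 172 183 186 178 155 128 108  86
   67  61  65  66  63]
 [ 57  63 109 149 164 159 153 151 154 161 171 181 185 184 178 168 153 126
   93  83  95  99  98]
 [ 59  65 127 183 197 187 179 177 177 178 181 185 188 190 191 188 177 149
  111 102 117 127 129]
 [ 67  71 145 209 217 200 190 187 187 186 187 188 189 191 193 192 182 155
  117 106 124 137 142]
 [ 84  77 149 210 217 202 191 188 183 182 180 180 183 188 191 190 182 156
  116  99 119 137 143]
 [ 96  85 140 191 203 195 188 179 172 170 168 168 172 181 187 190 184 159
  116  92 113 133 142]
 [ 99  95 142 179 191 191 183 170 165 167 168 168 167 174 184 189 185 163
  121  92 110 132 142]
 [105 121 173 195 196 190 182 167 166 170 171 172 170 170 179 185 181 160
  120  95 113 134 148]
 [119 155 216 227 214 197 182 168 166 170 171 170 166 166 175 179 174 153
  117  99 119 139 155]
 [141 186 236 245 235 215 193 177
[... 749 characters left out ...]
124 134 139 146 146 144 146 149 153 159 167 170 177 186 188 183 167
  133 100  96 117 141]
 [ 89  97 100 101 103 102 101 103 105 107 114 120 125 132 143 146 141 131
  114  92  86 100 124]
 [ 86  87  88  88  87  84  83  80  79  80  82  86  88  95 106 113 110 106
  107 100  89  89 107]
 [ 86  86  85  85  84  81  77  74  73  77  82  83  83  88 102 112 111 104
  107 110 100  90  94]
 [ 86  85  84  83  80  77  76  75  77  86  98 100  97 102 114 123 120 108
  104 110 112 104  97]]
[ 0.5046 -0.0809  0.0775]
[ 0.5058 -0.0785  0.0745]
shares [-0.0047  0.      0.0033] turn 0.6036 at [ 0.5047 -0.0772  0.0717] [ 1.7998e+02 -2.0000e-02  5.0880e+01] F [-0.1  -0.23 -0.15] w 0.0376 14.999357163906097 5.6833
```

Closer numbers put the ring centre at (260.0,227.3), against (260.0,226.9) predicted for a nominal grasp. Calibration and grasp agree within about 1 mm, so I go back to the board yaw over pocket 0.

play_rows(rows=[[[1, -0.005, 0.001, 0, 0.08], [1, -0.005, 0.001, 0, 0.16], [1, -0.005, 0.001, 0, 0.24], [1, -0.005, 0.001, 0, 0.32], [1, -0.005, 0.001, 0, 0.4], [1, -0.005, 0.001, 0, 0.48], [1, -0.005, 0.001, 0, 0.56], [1, -0.005, 0.001, 0, 0.604]]])

```text
time_s: 6.35
tcp_pos: [0.5035, -0.0795, 0.0716]
eef_rot: [-180.0, -0.0, -2.1]
contact_force: [0.3, -0.8, 0.2]
gripper_width: 0.0374
gripper_force: 15.0
```

```bash
python3 go.py 0.5036 -0.0799 0.026 -1.0
```

```text
shares [0.0002 0.0009 0.0913] turn -0.0128 at [ 0.5035 -0.0795  0.0716] [-1.7999e+02 -3.0000e-02 -2.1000e+00] F [ 0.26 -0.83  0.17] w 0.0374 14.997216314077377 6.35
```

play_rows(rows=[[[1, 0, 0.001, 0.02, 0], [1, 0, 0.001, 0.04, 0], [1, 0, 0.001, 0.06, 0], [1, 0, 0.001, 0.075, 0], [1, 0, 0.001, 0.085, 0], [1, 0, 0.001, 0.09, 0], [1, 0, 0.001, 0.09, 0], [1, 0, 0.001, 0.09, 0]]])

```text
time_s: 7.02
tcp_pos: [0.5034, -0.0802, 0.0262]
eef_rot: [180.0, 0.0, -1.6]
contact_force: [-0.2, -0.2, 0.4]
gripper_width: 0.0374
gripper_force: 15.0
```

```bash
python3 go.py 0.5036 -0.0799 0.018 -1.0
```

```text
shares [ 0.0004 -0.0005  0.0165] turn -0.0068 at [ 0.5034 -0.0802  0.0262] [ 1.7999e+02  2.0000e-02 -1.5800e+00] F [-0.16 -0.17  0.37] w 0.0374 14.998944997787476 7.0167
```

Slow descent into the pocket, watching the force.

play_rows(rows=[[[1, 0, 0, 0.002, -0.006], [1, 0, 0, 0.004, -0.006], [1, 0, 0, 0.006, -0.006], [1, 0, 0, 0.008, -0.006], [1, 0, 0, 0.01, -0.006], [1, 0, 0, 0.012, -0.006], [1, 0, 0, 0.012, -0.006], [1, 0, 0, 0.012, -0.006]]])

```text
time_s: 7.68
tcp_pos: [0.5033, -0.0802, 0.0203]
eef_rot: [180.0, 0.0, -1.1]
contact_force: [0.3, -0.5, -0.4]
gripper_width: 0.0374
gripper_force: 15.0
```

```bash
python3 go.py 0.5036 -0.0799 0.018 -1.0
```

```text
shares [ 0.0006 -0.0005  0.0046] turn -0.001 at [ 0.5033 -0.0802  0.0203] [ 1.80e+02  1.00e-02 -1.08e+00] F [ 0.31 -0.47 -0.35] w 0.0374 14.998917281627655 7.6833
```

play_rows(rows=[[[1, 0, 0, 0.001, 0], [1, 0, 0, 0.002, 0], [1, 0, 0, 0.003, 0], [1, 0, 0, 0.004, 0], [1, 0, 0, 0.005, 0], [1, 0, 0, 0.006, 0], [1, 0, 0, 0.006, 0], [1, 0, 0, 0.006, 0]]])

```text
time_s: 8.35
tcp_pos: [0.5033, -0.0802, 0.0173]
eef_rot: [180.0, 0.0, -1.1]
contact_force: [-0.2, -0.5, -0.4]
gripper_width: 0.0379
gripper_force: 15.0
```

Tile bottom is now about 11 mm up, inside the pocket. I'll open only to about 44 mm so the finger backs stay off the neighbour tile.

play_rows(rows=[[[0.5, 0, 0, 0, 0], [0.5, 0, 0, 0, 0], [0.5, 0, 0, 0, 0], [0.5, 0, 0, 0, 0], [0.5, 0, 0, 0, 0], [0.5, 0, 0, 0, 0], [0.5, 0, 0, 0, 0], [0.5, 0, 0, 0, 0]]])

```text
time_s: 9.02
tcp_pos: [0.5033, -0.0801, 0.0174]
eef_rot: [-180.0, -0.0, -1.1]
contact_force: [-0.0, -0.8, -0.3]
gripper_width: 0.0441
gripper_force: 0.0
```

play_rows(rows=[[[0.5, 0, 0, -0.01, 0], [0.5, 0, 0, -0.03, 0], [0.5, 0, 0, -0.08, 0], [0.5, 0, 0, -0.14, 0], [0.5, 0, 0, -0.2, 0], [0, 0, 0, -0.26, 0], [0, 0, 0, -0.32, 0], [0, 0, 0, -0.36, 0]]])

```text
time_s: 9.68
tcp_pos: [0.5041, -0.0802, 0.2018]
eef_rot: [-180.0, -0.3, -1.1]
contact_force: [0.7, -0.2, 0.2]
gripper_width: 0.0581
gripper_force: 0.0
```

```bash
python3 go.py 0.4695 -0.285 0.20 -6
```

```text
shares [-0.0617  0.4107  0.0031] turn 0.0575 at [ 0.5041 -0.0802  0.2018] [-179.98   -0.25   -1.06] F [ 0.68 -0.17  0.2 ] w 0.0581 0.0 9.6833
```

play_rows(rows=[[[0, -0.0617, 0.06, 0, 0.0575], [0, -0.0617, 0.12, 0, 0.0575], [0, -0.0617, 0.18, 0, 0.0575], [0, -0.0617, 0.24, 0, 0.0575], [0, -0.0617, 0.3, 0, 0.0575], [0, -0.0617, 0.36, 0, 0.0575], [0, -0.0617, 0.41, 0, 0.0575], [0, -0.0617, 0.411, 0, 0.0575]]])

```text
time_s: 10.35
tcp_pos: [0.4682, -0.2884, 0.1981]
eef_rot: [180.0, -0.0, -6.2]
contact_force: [0.3, 0.2, 0.1]
gripper_width: 0.0876
gripper_force: 0.0
```

```bash
python3 go.py 0.4695 -0.285 0.086 -6; python3 - <<'E'
from h import *
t=r.capture("top");s=r.capture("side");cv2.imwrite("pics/top3.png",t[:,:,::-1]);cv2.imwrite("pics/side3.png",s[:,:,::-1])
f=lambda c:cv2.resize(c[:,:,::-1],None,fx=4,fy=4,interpolation=cv2.INTER_CUBIC)
cv2.imwrite("pics/placed.png",np.hstack([f(t[210:285,240:345]),f(s[190:265,215:305])]))
for c,a,q in white(t,(240,215,345,278)):print("t",c,a,plane("top",c,.0215),q[2])
for c,a,q in white(s,(215,188,300,262)):print("s",c,a)
E
```

```text
shares [ 0.0018 -0.0072  0.2243] turn -0.002 at [ 0.4682 -0.2884  0.1981] [ 1.7995e+02 -1.0000e-02 -6.1700e+00] F [0.32 0.2  0.14] w 0.0876 0.0 10.35
t [290.7707 256.8567] 314 [ 0.5053 -0.0117  0.0215] 90.0
t [259.5251 257.0265] 339 [0.5061 0.0559 0.0215] 90.0
t [260.  233.5] 306 [0.5571 0.0543 0.0215] 90.0
t [291.0554 233.3518] 307 [ 0.5561 -0.0133  0.0215] 90.0
s [261.8062 245.2132] 258
s [275.5176 237.3765] 85
s [291.375 229.325] 40
s [247.752 226.28 ] 250
s [260.3673 219.6735] 49
s [234.7948 208.8253] 229
s [250.2177 201.5323] 124
```

View pics/placed.png

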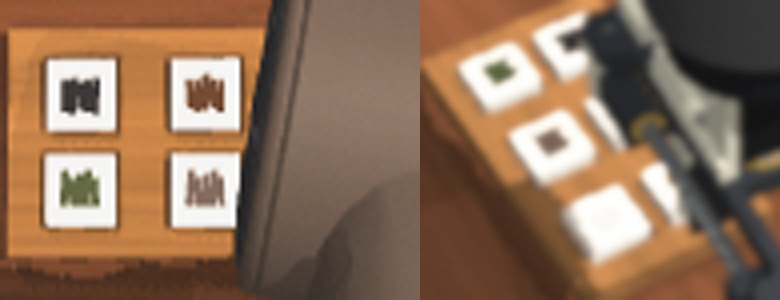

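The blank sits in pocket 0, ring up (side crop (605,222)), level with the other tiles. I'll check its height numerically while moving on to the marker.

```bash
python3 - <<'E'
from h import *
print(plane("side",(261.806,245.213),.018),plane("side",(247.755,226.245),.018),plane("side",(234.77,208.8),.018))
E
```

```text
[ 0.5043 -0.0815  0.018 ] [ 0.5055 -0.0125  0.018 ] [0.5065 0.0555 0.018 ]
```

play_rows(rows=[[[0, 0.0015, -0.007, 0, 0], [0, 0.0015, -0.007, 0.04, 0], [0, 0.0015, -0.007, 0.08, 0], [0, 0.0015, -0.007, 0.12, 0], [0, 0.0015, -0.007, 0.16, 0], [0, 0.0015, -0.007, 0.19, 0], [0, 0.0015, -0.007, 0.205, 0], [0, 0.0015, -0.007, 0.205, 0]]])

```text
time_s: 11.12
tcp_pos: [0.469, -0.2803, 0.0937]
eef_rot: [-180.0, 0.1, -6.0]
contact_force: [-0.3, 0.6, 1.6]
gripper_width: 0.0872
gripper_force: 0.0
```

```bash
python3 go.py 0.4695 -0.285 0.088 -6
```

```text
shares [0.0019 0.0092 0.0115] turn 0.0006 at [ 0.469  -0.2803  0.0937] [-1.7997e+02  1.4000e-01 -5.9500e+00] F [-0.25  0.61  1.56] w 0.0872 0.0 11.1167
```

play_rows(rows=[[[0, 0.001, 0.0092, 0.005, 0], [0, 0.001, 0.0092, 0.011, 0], [0, 0.001, 0.0092, 0.011, 0], [0, 0.001, 0.0092, 0.011, 0], [0, 0.001, 0.0092, 0.011, 0], [0, 0.001, 0.0092, 0.011, 0], [0, 0.001, 0.0092, 0.011, 0], [0, 0.001, 0.0092, 0.011, 0]]])

```text
time_s: 11.78
tcp_pos: [0.4698, -0.2863, 0.0896]
eef_rot: [180.0, -0.0, -6.0]
contact_force: [0.1, 0.2, 0.1]
gripper_width: 0.0872
gripper_force: 0.0
```

play_rows(rows=[[[0.6, 0, 0, 0, 0], [0.6, 0, 0, 0, 0], [0.6, 0, 0, 0, 0], [0.6, 0, 0, 0, 0], [0.6, 0, 0, 0, 0], [0.6, 0, 0, 0, 0], [0.6, 0, 0, 0, 0], [0.6, 0, 0, 0, 0]]], squeeze=5)

```text
time_s: 12.45
tcp_pos: [0.4698, -0.2863, 0.0894]
eef_rot: [180.0, 0.0, -6.0]
contact_force: [-0.5, -0.1, 0.3]
gripper_width: 0.0398
gripper_force: 0.0
```

```bash
python3 go.py 0.4695 -0.285 0.088 -6
```

```text
shares [-0.0008 -0.0025  0.0027] turn -0.0003 at [ 0.4698 -0.2863  0.0894] [180.     0.    -6.02] F [-0.51 -0.09  0.31] w 0.0398 0.0 12.45
```

play_rows(rows=[[[0.6, 0, -0.0025, 0.005, 0], [0.6, 0, -0.0025, 0.005, 0], [1, 0, -0.0025, 0.005, 0], [1, 0, -0.0025, 0.005, 0], [1, 0, -0.0025, 0.005, 0], [1, 0, -0.0025, 0.005, 0], [1, 0, -0.0025, 0.005, 0], [1, 0, -0.0025, 0.005, 0]]], squeeze=5)

```text
time_s: 13.12
tcp_pos: [0.4699, -0.285, 0.0869]
eef_rot: [-180.0, -0.0, -6.0]
contact_force: [0.6, -0.2, -1.5]
gripper_width: 0.0236
gripper_force: 5.0
```

```bash
python3 go.py 0.4695 -0.285 0.088 -6
```

```text
shares [-0.0007  0.0001 -0.0023] turn -0.0003 at [ 0.4699 -0.285   0.0869] [-180.     -0.     -6.02] F [ 0.61 -0.19 -1.51] w 0.0236 4.998297393321991 13.1167
```

play_rows(rows=[[[1, 0, 0, 0, 0], [1, 0, 0, 0, 0], [1, 0, 0, 0, 0], [1, 0, 0, -0.005, 0], [1, 0, 0, -0.015, 0], [1, 0, 0, -0.03, 0], [1, 0, 0, -0.045, 0], [1, 0, 0, -0.06, 0]]], squeeze=25)

```text
time_s: 13.78
tcp_pos: [0.4701, -0.2851, 0.1181]
eef_rot: [180.0, -0.0, -6.0]
contact_force: [-1.0, -0.7, -0.4]
gripper_width: 0.0237
gripper_force: 25.0
```

play_rows(rows=[[[1, 0, 0, -0.015, 0], [1, 0, 0, -0.035, 0], [1, 0, 0, -0.055, 0], [1, 0, 0, -0.075, 0], [1, 0, 0, -0.095, 0], [1, 0, 0, -0.11, 0], [1, 0, 0, -0.12, 0], [1, 0, 0, -0.12, 0]]])

```text
time_s: 14.45
tcp_pos: [0.4705, -0.2852, 0.1783]
eef_rot: [180.0, -0.1, -6.0]
contact_force: [-1.2, 0.4, -1.5]
gripper_width: 0.0235
gripper_force: 25.0
```

```bash
python3 go.py 0.5035 -0.0804 0.175 -1
```

```text
shares [ 0.0227 -0.4143  0.0064] turn -0.0584 at [ 0.4705 -0.2852  0.1783] [ 1.7998e+02 -1.1000e-01 -6.0200e+00] F [-1.15  0.43 -1.47] w 0.0235 24.99750852584839 14.45
```

play_rows(rows=[[[1, 0.0227, -0.05, 0, 0], [1, 0.0227, -0.11, 0, 0], [1, 0.0227, -0.17, 0, 0], [1, 0.0227, -0.23, 0, 0], [1, 0.0227, -0.29, 0, 0], [1, 0.0227, -0.35, 0, 0], [1, 0.0227, -0.4, 0, 0], [1, 0.0227, -0.414, 0, 0]]])

```text
time_s: 15.12
tcp_pos: [0.503, -0.0777, 0.1765]
eef_rot: [-180.0, 0.0, -5.9]
contact_force: [-0.0, -0.6, -0.4]
gripper_width: 0.0231
gripper_force: 25.0
```

play_rows(rows=[[[1, 0, 0, 0.02, 0], [1, 0, 0, 0.04, 0], [1, 0, 0, 0.06, 0], [1, 0, 0, 0.08, 0], [1, 0, 0, 0.1, 0], [1, 0, 0, 0.11, 0], [1, 0, 0, 0.11, 0], [1, 0, 0, 0.11, 0]]])

```text
time_s: 15.78
tcp_pos: [0.5028, -0.0808, 0.1215]
eef_rot: [180.0, 0.0, -6.1]
contact_force: [0.3, -0.7, -1.2]
gripper_width: 0.0236
gripper_force: 25.0
```

```bash
python3 go.py 0.5035 -0.0804 0.110 -6; python3 - <<'E'
from h import *
s=r.capture("side");cv2.imwrite("pics/side4.png",s[:,:,::-1])
cv2.imwrite("pics/nib.png",cv2.resize(s[175:265,205:310,::-1],None,fx=6,fy=6,interpolation=cv2.INTER_CUBIC))
p=r.get_state()["tcp_pos"];print("tip pred",proj("side",p-[0,0,.085]),"ring pred",proj("side",(.5035,-.0804,.022)),proj("side",(.5035,-.0814,.022)),proj("side",(.5045,-.0804,.022)))
E
```

```text
shares [ 0.0014 -0.0009  0.023 ] turn -0.0006 at [ 0.5028 -0.0808  0.1215] [ 1.7997e+02  5.0000e-02 -6.0500e+00] F [ 0.33 -0.73 -1.22] w 0.0236 24.99727427959442 15.7833
tip pred [260.8369 239.8561] ring pred [261.2214 243.9404] [261.4391 244.222 ] [261.5955 243.7618]
```

View pics/nib.png

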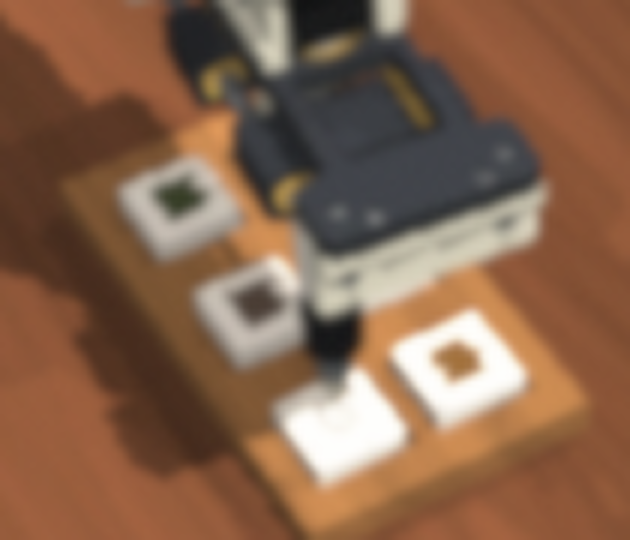

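The nib hangs over the blank: tip at about (333,395) and tile at (340,425) in the crop. I'll lower to just above it.

play_rows(rows=[[[1, 0.0014, -0.0003, 0.005, 0], [1, 0.0014, -0.0003, 0.01, 0], [1, 0.0014, -0.0003, 0.015, 0], [1, 0.0014, -0.0003, 0.02, 0], [1, 0.0014, -0.0003, 0.022, 0], [1, 0.0014, -0.0003, 0.022, 0], [1, 0.0014, -0.0003, 0.022, 0], [1, 0.0014, -0.0003, 0.022, 0]]])

```text
time_s: 16.5
tcp_pos: [0.5037, -0.0803, 0.111]
eef_rot: [-180.0, -0.0, -6.0]
contact_force: [0.4, -0.1, -0.2]
gripper_width: 0.0239
gripper_force: 25.0
```

```bash
python3 go.py 0.5036 -0.0807 0.107 -6; python3 - <<'E'
from h import *
s=r.capture("side");cv2.imwrite("pics/side5.png",s[:,:,::-1])
t=r.capture("top");cv2.imwrite("pics/top5.png",t[:,:,::-1])
cv2.imwrite("pics/nib2.png",cv2.resize(s[228:258,242:282,::-1],None,fx=16,fy=16,interpolation=cv2.INTER_CUBIC))
p=r.get_state()["tcp_pos"];print("tip pred",proj("side",p-[0,0,.085]))
for d in((19,19),(19,-19),(-19,-19),(-19,19)):print(proj("side",(.5036+d[0]/1e3,-.0807+d[1]/1e3,.022)))
E
```

```text
shares [-0.0001  0.0009  0.008 ] turn -0.0003 at [ 0.5037 -0.0803  0.111 ] [-1.80e+02 -1.00e-02 -6.02e+00] F [ 0.37 -0.1  -0.22] w 0.0239 24.99718576669693 16.5
tip pred [261.1985 242.7425]
[264.2533 235.3946]
[272.6168 245.9709]
[258.3041 252.8862]
[250.1213 242.0587]
```

View pics/nib2.png

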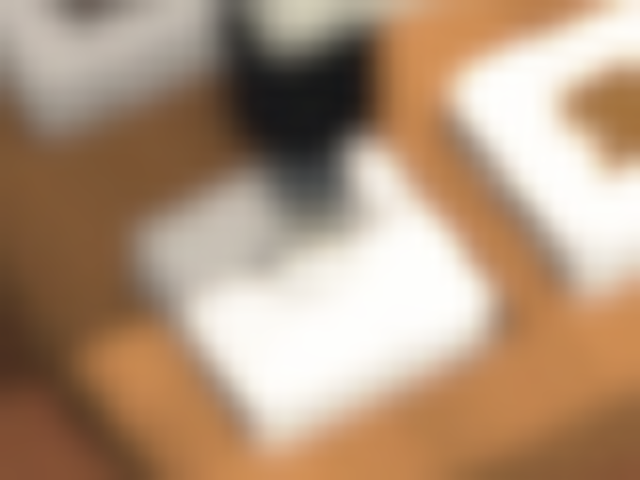

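The tile corners in this crop match prediction ((370,130), (500,300), (135,240)), and the nib tip at (320,235) is over the ring centre at about (318,265), a few mm up. I'll press in small steps.

play_rows(rows=[[[1, 0, 0.0006, 0.001, 0], [1, 0, 0.0006, 0.002, 0], [1, 0, 0.0006, 0.003, 0], [1, 0, 0.0006, 0.004, 0], [1, 0, 0.0006, 0.005, 0], [1, 0, 0.0006, 0.005, 0], [1, 0, 0.0006, 0.005, 0], [1, 0, 0.0006, 0.005, 0]]])

```text
time_s: 17.27
tcp_pos: [0.5036, -0.0806, 0.1084]
eef_rot: [-180.0, -0.0, -6.0]
contact_force: [0.7, 0.6, -0.7]
gripper_width: 0.0234
gripper_force: 25.0
```

play_rows(rows=[[[1, 0, 0, 0.001, 0], [1, 0, 0, 0.002, 0], [1, 0, 0, 0.003, 0], [1, 0, 0, 0.004, 0], [1, 0, 0, 0.004, 0], [1, 0, 0, 0.004, 0], [1, 0, 0, 0.004, 0], [1, 0, 0, 0.004, 0]]])

```text
time_s: 17.93
tcp_pos: [0.5036, -0.0806, 0.1065]
eef_rot: [180.0, -0.0, -6.0]
contact_force: [-0.2, 0.2, 1.3]
gripper_width: 0.0235
gripper_force: 25.0
```

play_rows(rows=[[[1, 0, 0, 0.001, 0], [1, 0, 0, 0.002, 0], [1, 0, 0, 0.003, 0], [1, 0, 0, 0.003, 0], [1, 0, 0, 0.003, 0], [1, 0, 0, 0.003, 0], [1, 0, 0, 0.003, 0], [1, 0, 0, 0.003, 0]]])

```text
time_s: 18.6
tcp_pos: [0.5036, -0.0806, 0.1049]
eef_rot: [180.0, -0.0, -6.0]
contact_force: [0.1, -1.0, 2.2]
gripper_width: 0.0236
gripper_force: 25.0
```

```bash
python3 go.py 0.5036 -0.0807 0.104 -6
```

```text
shares [0.     0.0002 0.0018] turn -0.0003 at [ 0.5036 -0.0806  0.1049] [ 1.80e+02 -1.00e-02 -6.02e+00] F [ 0.11 -0.97  2.18] w 0.0236 24.997134804725647 18.6
```

play_rows(rows=[[[1, 0, 0, 0.001, 0], [1, 0, 0, 0.0016, 0], [1, 0, 0, 0.0016, 0], [1, 0, 0, 0.0016, 0], [1, 0, 0, 0.0016, 0], [1, 0, 0, 0.0016, 0], [1, 0, 0, 0.0016, 0], [1, 0, 0, 0.0016, 0]]])

```text
time_s: 19.27
tcp_pos: [0.5036, -0.0806, 0.1041]
eef_rot: [-180.0, -0.0, -6.0]
contact_force: [-0.7, 1.3, 2.5]
gripper_width: 0.0238
gripper_force: 25.0
```

```bash
python3 - <<'E'
from h import *
F=[];Z=[]
for i in range(30):
    s=r.capture("side");q=r.get_state();F.append(q["contact_force"]);Z.append(np.r_[q["tcp_pos"],q["eef_rot"]])
print(np.mean(F,0),np.std(F,0),np.mean(Z,0),q["time_s"])
cv2.imwrite("pics/final.png",cv2.resize(s[215:265,235:300,::-1],None,fx=10,fy=10,interpolation=cv2.INTER_CUBIC))
E
```

```text
[-0.2342  0.1305  2.4912] [0.6063 0.5125 0.4554] [  0.5036  -0.0806   0.1041 -83.9996  -0.0025  -6.0236] 20.7667
```

View pics/final.png

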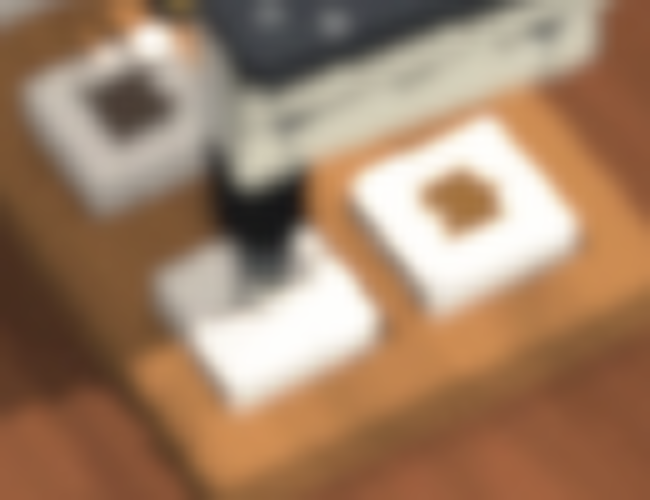

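The nib is on the tile at crop (262,285), near the ring centre, with the marker looking upright. Force plus marker weight is about 3.15 N, or roughly 2.7 mm of travel. One numeric check of lean and centring before handing in.

```bash
python3 - <<'E'
from h import *
s=np.mean([r.capture("side").astype(float) for _ in range(3)],0).mean(2)
for v in range(232,247):
    row=s[v,252:272];w=np.clip(110-row,0,None);c=(w*np.arange(252,272)).sum()/max(w.sum(),1e-9)
    print(v,round(c,2),row[3:16].astype(int))
for z in(.022,.03,.04,.05,.06):print(z,proj("side",(.5036,-.0806,z)))
E
```

```text
232 257.52 [ 82  55  69 118 160 172 158 137 114  95  99 125 142]
233 259.26 [ 67  45  48  84 117 123 106  83  63  54  77 114 137]
234 259.37 [ 62  42  33  47  64  66  55  42  32  37  71 112 134]
235 259.39 [ 63  44  29  27  31  31  28  25  24  34  69 109 130]
236 259.37 [ 66  48  31  25  25  24  24  23  26  40  74 109 129]
237 259.02 [ 72  57  41  29  25  24  24  24  35  72 111 131 135]
238 258.96 [ 86  82  69  51  33  27  26  29  56 116 166 173 154]
239 259.79 [121 126 115  87  55  39  36  43  76 143 198 204 177]
240 260.68 [161 167 153 118  80  59  56  63  91 146 194 209 200]
241 260.83 [182 185 171 136  97  78  74  80 106 148 184 212 227]
242 260.95 [189 189 176 146 114  97  93  99 125 162 191 221 241]
243 0.0 [191 189 178 153 132 126 126 135 161 194 218 235 248]
244 0.0 [191 189 179 157 147 155 169 187 212 232 244 249 252]
245 0.0 [189 187 179 166 166 180 204 225 238 247 251 252 253]
246 0.0 [195 195 197 201 209 216 228 240 248 252 252 253 253]
0.022 [261.3023 243.9788]
0.03 [261.1544 241.7427]
0.04 [260.9674 238.9165]
0.05 [260.7782 236.0553]
0.06 [260.5865 233.1584]
```

```bash
python3 -c "
from plant import r
print(r.close_job())"
```

```text
the job is handed in; nothing more can be done
None
```

I handed the job in with the blank tile ring side up and down in pocket 0, let go, and the thick marker held upright with its nib on the ring, pressed in about 2.7–2.8 mm of 6 mm (from force and height); no verdict came back.

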